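# Lock the bayonet lid onto the loaded centrifuge rotor

## Task

Close the loaded centrifuge rotor: pick up its lid by the fin handle, set it into the rotor's mouth with its two lugs in the two slots, push it down against the spring, twist it clockwise (seen from above) to the stop and let go, so that the lid springs up into its locked position in line with the black marks. Leave the other things on the bench where they are.

Things in the scene. Friction and masses are not known exactly. Their poses are not given: they have to be found in the camera images.
- rotor: Dark round bowl, 112 mm across, on a grey stand disc 132 mm across; fixed, does not turn. Origin: centre of the stand's underside, on the bench; z up its axis. Top of its bright lip at z = 85 mm, lip's inner diameter 84 mm. Two opposite slots in the lip lie on its +x and -x axes, each 36 degrees wide (26 mm at the lip's inner edge), 8 mm deep radially. White tube caps inside are out of the lid's reach.
- rotor_mouth (a point): Centre of the mouth, level with the lip's top, 85 mm above the bench; axes as the rotor's. A lug pushed down through a slot can turn only clockwise seen from above, under the 6 mm thick lip, by 50 degrees (46 to 54, hard stop) to a pocket cut 3 mm up into the lip's underside. To turn, the lid's underside must be 16 to 19 mm below this point (19: hard stop); locked it is 13 mm below.
- spring_pin (a joint): Brass spring pin, 18 mm across, in the middle of the bowl; value in m pressed down from its rest, range 0 to 0.010. It first carries the lid with its underside 76 mm above the bench (lugs within the slots, lid cannot turn). It takes 2.4 N to start, 6.4 N at 10 mm. Turned into the pockets and let go, the lid is sprung up to 72 mm (pin at 0.004) and locked.
- lock_mark: Two thin black lines, 10 mm by 3 mm, on opposite sides of the lip's top, 50 degrees clockwise of the slots. Origin on the rotor's axis at the lip's top (85 mm above the bench); its x axis runs through both lines: when locked, the lid's x axis (either way round) lies along it.
- lid: Loose round aluminium lid, about 0.12 kg, on the bench, handle up. Origin: centre of its underside; z up. Plug 79 mm across, 14 mm high, its lower 5 mm bevelled to 68 mm across. Two steel lugs stick out to 46.5 mm from the axis, along the lid's +x and -x, each 19 mm wide, 5 to 10 mm above the underside. Half a turn makes no difference.
- lid_handle (a point): Middle of the lid's black fin handle, on the lid's axis 38 mm above its underside. The fin is 54 mm long along the lid's x (in line with the lugs), 14 mm thick along its y, and stands from 14 to 50 mm above the underside.
- tip_box: Bystander: grey pipette tip box with a pale translucent lid, 64 x 100 x 63 mm, origin under its centre.
- mouse: Bystander: black computer mouse, 104 x 60 mm, 34 mm high, origin under its centre.
- dishes: Bystander: stack of three pale translucent culture dishes, 58 mm across, 45 mm high, origin under its centre.
There are look-alikes about, which are no part of the job. Leave any blue look-alike of the lid alone.

How it is judged:
By the outcome, as a careful person would: the job done as asked, in the order asked, and still so for the second after the job is handed in, with the robot touching nothing.
It also fails if it takes over 45 s, if anything falls off the work surface, if the arm or the gripper's body presses on something with over 40 N, if the wrist force passes 120 N, or if a joint passes its speed limit or range.

## Robot

A 6-joint arm with a two-finger parallel gripper is mounted at the origin on the work surface. World frame = base frame: x ahead of the robot, y to its left, z up, the work surface at z = 0. Lengths are in m, angles in rad, forces in N, time in s.
With the tool pointing down it reaches from about 0.275 to 0.875 m from the base axis. Payload 12.5 kg.
Tool frame: the origin (TCP) lies at the very end of the fingers, on their centre line; the grasp point (between the pads) lies 19 mm behind it (manip.grasp_offset is the distance from the TCP to the grasp point, in m); y points along the fingers, x is the direction in which the jaws open and shut, and the axes are right-handed (so a half turn about y gives the same grasp; the last joint's range is limited). The gripper opens to 85 mm and grips with 20 to 120 N. Pads are 22 mm wide; open, the fingers measure 114 mm over their backs; the gripper's body (76 mm by 85 mm) begins 54 mm behind the grasp point. The pads swing forward as they close: fully open they stand 13 mm farther back than shut.
Start: joints at [-1.408, 0.351, 1.652, -0, 1.139, -0.085], TCP at [0.135, -0.533, 0.231] pointing down, gripper open.
Joint ranges: [-2.75, 2.75], [-0.79, 2.1], [0.01, 2.65], [-1.57, 4.71], [0.07, 3.14], [-2.87, 2.87]. Speed limits (rad/s): [2.22, 2.22, 2.79, 3.14, 3.14, 3.14].

## Interface

Orientations are given as a unit quaternion [x, y, z, w].
In Python, from plant import manip gives the robot as it stands.
- The arm moves only by the tool drive_tool, never from a script. Its argument "rows" is one flat list of numbers, 7 for each row, row after row: the shift along the tool's x, y, z in mm, then the turn, a rotation vector about the tool's x, y, z in degrees, then the finger opening in mm, from 0 to 85.4. A call has 1 to 5 rows; each row is the pose to reach, as a shift and turn from the pose commanded when the call began, along the tool's axes at that moment; what a row does not reach only later rows make up. A row lasts 1/8 s, in which the tool goes at most 62.5 mm and 10.7 degrees, less where a joint would pass 70% of its speed; a pose out of reach is approached as far as the arm can. A call with a gripper value outside its range is refused whole. The fingers move at their own pace and stop on an object; the grip force is fixed at half the most. Time passes only in rows, so rows that repeat a pose let the fingers close. It gives the time, the measured TCP pose, the force and the opening at its end, in the units of the state.
- manip.get_state(): the state, without advancing time (a new reading comes with each control period).
- manip.get_image(name): name is "scene" or "top" or "wrist"; returns the picture (480x640x3 uint8, red, green, blue); there is no depth.
- manip.camera_model(name): a dict with "K" (3x3 intrinsics, pixels), "origin" and "attitude" of the camera in the world. Camera axes: x right, y down, z forward; pixel columns grow to the right and rows downward; lengths in m; the calibration is good to about 2 mm. A picture is of the moment at which its call begins: read the wrist's pose just before it. camera_model takes no time and is no camera call; for the wrist camera it gives the pose at the moment of the call.
- manip.sign_off(): hands the job in, once; it reports no verdict.
The state is a dict: "time": time; "joint_pos": joint angles; "qvel": joint speeds; "joint_torque": joint torques, N m; "ee_pos": TCP position; "tool_rot": TCP orientation; "contact_force": force on the tool from outside, world axes, zero at the start; "ft_torque": the same for the moment, N m; "width": opening from 0.0 (shut) to 1.0 (fully open).
Only numpy, scipy, OpenCV 4.12 (cv2) and the standard library are available. Lean on these libraries where they do the work, as an engineer would, in place of code of your own. Each camera call takes 0.05 s, during which the arm holds its last target. There are 200 camera calls.

## Working session

There is one attempt and no reset: what is moved stays moved. The work goes in short steps, Python scripts to look and compute and a tool call to move; the robot and the scene stay as the last step left them, time stands still between calls to the robot, and variables do not carry over. Pictures are saved under pics/ and viewed, about 8 in all and at most 12, crops included, and the job is handed in when it is done.

Besides the shell and the picture viewer there is one more tool, called after "Emit:" as a command line: name --argument value ..., lists and objects as JSON in quotes. drive_tool: Moves the arm, as the interface text tells. Its arguments: {"type":"object","properties":{"rows":{"type":"array","items":{"type":"number"}}},"required":["rows"]}

```bash
mkdir -p pics
python3 - <<'E'
from plant import manip
import cv2,numpy as np
np.set_printoptions(precision=4,suppress=True)
for n in("scene","top"):
    im=manip.get_image(n); cv2.imwrite(f"pics/{n}0.png",im[:,:,::-1]); c=manip.camera_model(n); print(n,c)
s=manip.get_state();print(s)
E
```

```text
scene {'K': array([[447.0212,   0.    , 320.2405],
       [  0.    , 447.0212, 240.7201],
       [  0.    ,   0.    ,   1.    ]]), 'origin': array([1.3534, 0.4287, 0.7858]), 'attitude': array([ 0.4537,  0.7784, -0.374 , -0.2198])}
top {'K': array([[522.3759,   0.    , 317.5235],
       [  0.    , 522.3759, 233.6059],
       [  0.    ,   0.    ,   1.    ]]), 'origin': array([0.4096, 0.0133, 1.4486]), 'attitude': array([-0.7025,  0.7079, -0.0541,  0.0498])}
{'time': 0.1, 'joint_pos': array([-1.4076,  0.3512,  1.6524,  0.    ,  1.1391, -0.0846]), 'qvel': array([-0.0001, -0.0011, -0.0025, -0.0003, -0.0009,  0.0024]), 'joint_torque': array([  0.0007, -50.6832, -29.1875,  -0.    ,   0.0027,   0.    ]), 'ee_pos': array([ 0.1349, -0.5329,  0.2308]), 'tool_rot': array([-0.5577,  0.4346, -0.4341,  0.5582]), 'contact_force': array([ 0.2505, -0.0873,  0.1434]), 'ft_torque': array([-0.0065,  0.0144,  0.0002]), 'width': 0.9978566166825075}
```

View pics/top0.png

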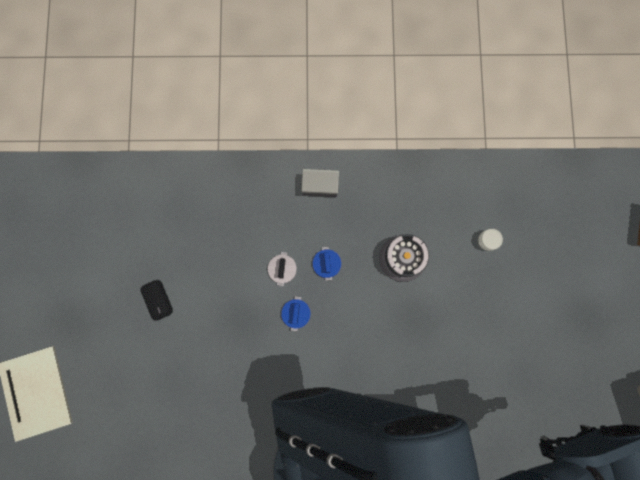

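View pics/scene0.png

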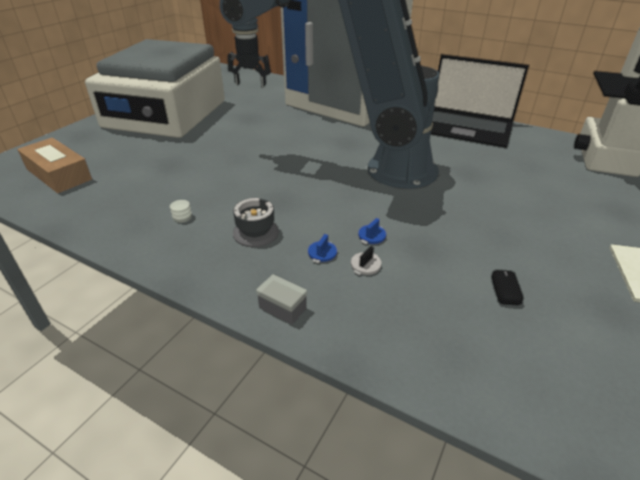

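The top view shows the silver lid with black fin at about (282,268), two blue look-alikes at (326,264) and (295,313), the rotor at (407,256), and the tip box, mouse and dishes well clear of them. The scene view agrees.

```bash
cat > h.py <<'E'
from plant import manip
import cv2,numpy as np
from scipy.spatial.transform import Rotation as R
np.set_printoptions(precision=4,suppress=True)
def ray(c,uv,z):
    K=c["K"];d=R.from_quat(c["attitude"]).apply(np.linalg.inv(K)@[uv[0],uv[1],1.]);o=c["origin"]
    return o+d*(z-o[2])/d[2]
def pix(c,p):
    q=c["K"]@R.from_quat(c["attitude"]).inv().apply(np.asarray(p)-c["origin"]);return q[:2]/q[2]
def go(xyz,yaw=None):
    """tool shift mm and turn (deg rotvec) to bring TCP to xyz; tool down, jaw x at world yaw(deg) mod 180"""
    s=manip.get_state();T=R.from_quat(s["tool_rot"]);M=T.as_matrix()
    sh=T.inv().apply(np.array(xyz)-s["ee_pos"])*1e3
    rv=None
    if yaw is not None:
        best=None
        for k in(0,180):
            a=np.radians(yaw+k);x=np.array([np.cos(a),np.sin(a),0]);y=np.array([0,0,-1.])
            G=R.from_matrix(np.c_[x,y,np.cross(x,y)]);r=(T.inv()*G).as_rotvec(degrees=True)
            print("turn option",r)
    print("ee",s["ee_pos"],"jaw yaw",np.degrees(np.arctan2(M[1,0],M[0,0])),"down",M[:,1],"shift",sh)
E
python3 - <<'E'
from h import *
c=manip.camera_model("top")
print("lid",ray(c,(282,268),.014)," rotor",ray(c,(407,256),.085))
L=ray(c,(282,268),.014)
w=manip.camera_model("wrist");s=manip.get_state();T=R.from_quat(s["tool_rot"])
print("cam in tool",T.inv().apply(w["origin"]-s["ee_pos"]),(T.inv()*R.from_quat(w["attitude"])).as_matrix(),w["K"])
print(T.as_matrix())
go([L[0],L[1],.25],90)
E
```

```text
lid [0.5273 0.1022 0.014 ]  rotor [ 0.5505 -0.2302  0.085 ]
cam in tool [ 0.0009 -0.1434  0.0824] [[ 1.     -0.0009 -0.0003]
 [-0.     -0.3221  0.9467]
 [-0.001  -0.9467 -0.3221]] [[372.0748   0.     326.7629]
 [  0.     372.0748 242.9522]
 [  0.       0.       1.    ]]
[[ 0.2453 -0.0001  0.9694]
 [-0.9694  0.0011  0.2453]
 [-0.0011 -1.      0.0001]]
turn option [  -0.0909 -165.8009   -0.0008]
turn option [ 0.0006 14.199  -0.0625]
ee [ 0.1349 -0.5329  0.2308] jaw yaw -75.80096063395136 down [-0.0001  0.0011 -1.    ] shift [-519.405   -18.5686  536.157 ]
```

Emit:
drive_tool --rows '[-23,-10,58,0,0,0,40,-46,-20,116,0,0,0,40,-69,-30,174,0,0,0,40,-92,-40,232,0,0,0,40,-115,-40,290,0,0,0,40]'

```text
time: 0.72
ee_pos: [0.3873, -0.3509, 0.2719]
tool_rot: [0.558, -0.434, 0.435, -0.558]
contact_force: [0.5, -1.4, 0.4]
width: 0.469
```

Emit:
drive_tool --rows '[-20,0,54,0,0,0,40,-40,0,108,0,0,0,40,-60,0,162,0,0,0,40,-76,0,210,0,0,0,40,-76,0,210,0,0,0,40]'

```text
time: 1.35
ee_pos: [0.5725, -0.2247, 0.2703]
tool_rot: [-0.559, 0.434, -0.433, 0.559]
contact_force: [-0.6, -0.1, -0.7]
width: 0.467
```

Run:
```python
from h import *
c=manip.camera_model("wrist");im=manip.get_image("wrist");cv2.imwrite("pics/w1.png",im[:,:,::-1])
np.save("c1.npy",c,allow_pickle=True)
s=manip.get_state();print(s["time"],s["qvel"]);go([.5505,-.2302,.25])
print(pix(c,[.5505,-.2302,.085]))
```

```text
1.4 [-0.0392 -0.0244  0.0251 -0.0047 -0.0021 -0.0109]
ee [ 0.5712 -0.2259  0.2704] jaw yaw -75.678228811874 down [-0.0012  0.0005 -1.    ] shift [ -0.947   20.4546 -21.1046]
[325.9705 235.9292]
```

View pics/w1.png

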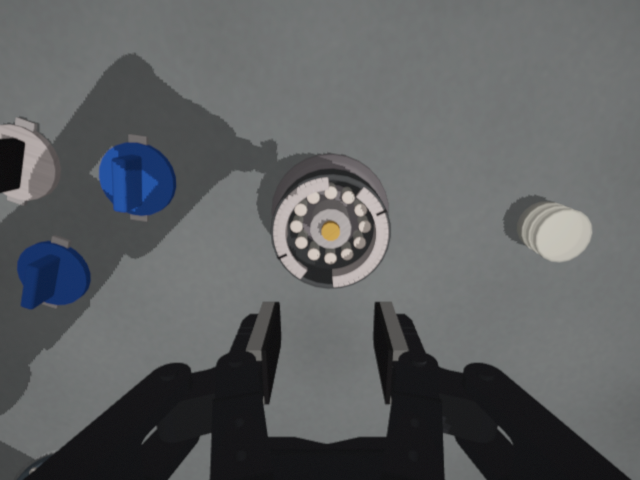

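The wrist view shows the rotor's mouth at about (331,232), slots near (347,181) and (319,275), and black marks near (379,212) and (283,257). The fingers are clear of it.

```bash
cat > rot.py <<'E'
from h import *
from scipy.optimize import least_squares
def rotor(im,c,guess=(.5505,-.2302)):
    g=im.min(2); uv=np.argwhere(g>-1)[:,::-1]
    K=c["K"];d=R.from_quat(c["attitude"]).apply(np.c_[uv,np.ones(len(uv))]@np.linalg.inv(K).T);o=c["origin"]
    P=(o+d*((.085-o[2])/d[:,2])[:,None])[:,:2]; 
    near=np.hypot(*(P-guess).T)<.09; P=P[near]; val=g[tuple(uv[near].T[::-1])].astype(float)
    br=P[val>140]
    ctr=np.array(guess)
    for _ in range(6):   # inner/outer edge points per angle
        q=br-ctr;r=np.hypot(*q.T);a=np.degrees(np.arctan2(q[:,1],q[:,0]))//4
        E=np.array([q[(a==k)&(r>.037)&(r<.06)][np.argmin(r[(a==k)&(r>.037)&(r<.06)])] for k in np.unique(a) if ((a==k)&(r>.037)&(r<.06)).sum()>8])
        O=np.array([q[(a==k)&(r>.037)&(r<.06)][np.argmax(r[(a==k)&(r>.037)&(r<.06)])] for k in np.unique(a) if ((a==k)&(r>.037)&(r<.06)).sum()>8])
        f=least_squares(lambda x:np.hypot(*(E-x[:2]).T)-x[2],[0,0,.042],loss="soft_l1",f_scale=.001)
        h=least_squares(lambda x:np.hypot(*(O-x[:2]).T)-x[2],[0,0,.05],loss="soft_l1",f_scale=.001)
        ctr=ctr+f.x[:2]
    print("inner r",f.x[2],"outer r",h.x[2],"ctr",ctr,"outer-ctr offset",h.x[:2])
    q=P-ctr;r=np.hypot(*q.T);a=np.degrees(np.arctan2(q[:,1],q[:,0]))
    for A in range(-180,180,3):
        m=(abs(a-A-1.5)<1.5)
        print(A+1.5,int(val[m&(abs(r-.046)<.002)].mean()),int(val[m&(abs(r-.050)<.0015)].mean()),end=" | ")
    return ctr
E
python3 - <<'E'
from rot import *
c=np.load("c1.npy",allow_pickle=True).item();im=cv2.imread("pics/w1.png")[:,:,::-1]
rotor(im,c)
for uv in[(347,181),(319,275),(379,212),(283,257)]:print(ray(c,uv,.085))
# lid seen partly
E
```

```text
inner r 0.03942122473622821 outer r 0.0528287471310133 ctr [ 0.5488 -0.2355] outer-ctr offset [0.0039 0.0016]
-178.5 63 89 | -175.5 60 87 | -172.5 62 84 | -169.5 63 93 | -166.5 63 93 | -163.5 120 104 | -160.5 180 111 | -157.5 177 114 | -154.5 180 112 | -151.5 176 114 | -148.5 179 113 | -145.5 178 119 | -142.5 178 118 | -139.5 180 112 | -136.5 178 118 | -133.5 181 118 | -130.5 178 125 | -127.5 182 127 | -124.5 180 117 | -121.5 183 133 | -118.5 180 137 | -115.5 183 136 | -112.5 183 140 | -109.5 183 144 | -106.5 183 144 | -103.5 184 156 | -100.5 184 152 | -97.5 185 157 | -94.5 185 172 | -91.5 185 174 | -88.5 186 174 | -85.5 186 179 | -82.5 187 180 | -79.5 187 184 | -76.5 188 182 | -73.5 188 186 | -70.5 188 184 | -67.5 188 186 | -64.5 188 184 | -61.5 187 187 | -58.5 189 186 | -55.5 188 187 | -52.5 188 187 | -49.5 185 181 | -46.5 166 89 | -43.5 178 163 | -40.5 186 188 | -37.5 181 188 | -34.5 184 188 | -31.5 178 188 | -28.5 175 190 | -25.5 175 189 | -22.5 165 190 | -19.5 159 189 | -16.5 155 177 | -13.5 96 66 | -10.5 141 35 | -7.5 173 47 | -4.5 183 72 | -1.5 151 74 | 1.5 91 60 | 4.5 83 52 |
[... 282 characters left out ...]
 64.5 158 184 | 67.5 163 184 | 70.5 158 184 | 73.5 167 183 | 76.5 173 182 | 79.5 177 182 | 82.5 178 182 | 85.5 180 182 | 88.5 182 181 | 91.5 181 181 | 94.5 184 180 | 97.5 181 180 | 100.5 183 177 | 103.5 182 180 | 106.5 181 178 | 109.5 182 181 | 112.5 181 178 | 115.5 182 180 | 118.5 181 174 | 121.5 153 161 | 124.5 96 75 | 127.5 170 164 | 130.5 180 171 | 133.5 181 173 | 136.5 179 159 | 139.5 180 167 | 142.5 182 164 | 145.5 181 153 | 148.5 180 152 | 151.5 180 146 | 154.5 181 136 | 157.5 132 120 | 160.5 54 79 | 163.5 55 79 | 166.5 55 84 | 169.5 62 81 | 172.5 59 85 | 175.5 56 85 | 178.5 60 82 | [ 0.6044 -0.2356  0.085 ]
[ 0.5106 -0.2334  0.085 ]
[ 0.5845 -0.2712  0.085 ]
[ 0.5202 -0.196   0.085 ]
```

```bash
cat > rot2.py <<'E'
from h import *
from scipy.optimize import least_squares
def prof(im,c,guess):
    g=im.min(2).astype(np.float32); ctr=np.array(guess,float)
    th=np.radians(np.arange(0,360,.5)); 
    def samp(r,ctr):
        p=np.array([pix(c,[ctr[0]+r*np.cos(t),ctr[1]+r*np.sin(t),.085]) for t in th],np.float32)
        return cv2.remap(g,p[:,:1],p[:,1:],cv2.INTER_LINEAR)[:,0]
    rr=np.arange(.047,.062,.0004)
    for _ in range(3):
        V=np.array([samp(r,ctr) for r in rr]);D=np.diff(V,axis=0);k=D.argmin(0);ok=(D.min(0)<-12)&(V[:8].mean(0)>150)
        E=np.c_[np.cos(th),np.sin(th)]*(rr[k]+.0002)[:,None];E=E[ok]
        f=least_squares(lambda x:np.hypot(*(E-x[:2]).T)-x[2],[0,0,.05],loss="soft_l1",f_scale=.0005);ctr=ctr+f.x[:2]
    print("outer fit",ctr,f.x[2],ok.sum(),"rms",np.sqrt(np.mean(f.fun**2)))
    v=np.mean([samp(r,ctr) for r in(.0455,.0465,.0475,.0485)],0);dark=v<130
    e=np.flatnonzero(np.diff(dark.astype(int)));print("dark edges deg",[(x/2+.25,int(v[x+1]<130)) for x in e])
    return ctr
if __name__=="__main__":
    c=np.load("c1.npy",allow_pickle=True).item();im=cv2.imread("pics/w1.png")[:,:,::-1]
    prof(im,c,(.5525,-.2337))
E
python3 rot2.py
python3 - <<'E'
from h import *
go([.5273-.05,.1022,.30],90)
E
```

```text
outer fit [ 0.5529 -0.2337] 0.053371288509921774 558 rms 0.0002632626849359536
dark edges deg [(np.float64(16.25), 0), (np.float64(127.75), 1), (np.float64(130.75), 0), (np.float64(161.75), 1), (np.float64(197.25), 0), (np.float64(307.75), 1), (np.float64(310.25), 0), (np.float64(341.75), 1)]
turn option [  -0.0519 -165.6782   -0.0966]
turn option [ 0.0665 14.3218 -0.0357]
ee [ 0.5712 -0.2259  0.2704] jaw yaw -75.678228811874 down [-0.0012  0.0005 -1.    ] shift [-341.1618  -29.2986   -9.8581]
```

Emit:
drive_tool --rows '[-55,0,10,0,0,0,40,-110,0,20,0,0,0,40,-165,0,30,0,0,0,40,-220,0,40,0,0,0,40,-275,10,50,0,0,0,40]'

```text
time: 2.02
ee_pos: [0.5512, 0.0525, 0.2619]
tool_rot: [-0.557, 0.434, -0.435, 0.558]
contact_force: [0.8, 0.5, -0.3]
width: 0.468
```

Emit:
drive_tool --rows '[-49,10,8,0,0,0,40,-49,10,8,0,0,0,40,-49,10,8,0,0,0,40]'

```text
time: 2.4
ee_pos: [0.5474, 0.1003, 0.2515]
tool_rot: [0.558, -0.434, 0.435, -0.558]
contact_force: [0.0, -0.3, 0.3]
width: 0.472
```

Run:
```python
from h import *
c=manip.camera_model("wrist");im=manip.get_image("wrist");cv2.imwrite("pics/w2.png",im[:,:,::-1])
np.save("c2.npy",c,allow_pickle=True)
s=manip.get_state();print(s["time"]);go([.5273,.1022,.25]);print(pix(c,[.5273,.1022,.014]))
```

```text
2.45
ee [0.5475 0.1    0.2515] jaw yaw -75.8802296806671 down [ 0.0003 -0.0003 -1.    ] shift [ -7.0724   1.5195 -19.0905]
[319.5958 217.6988]
```

View pics/w2.png

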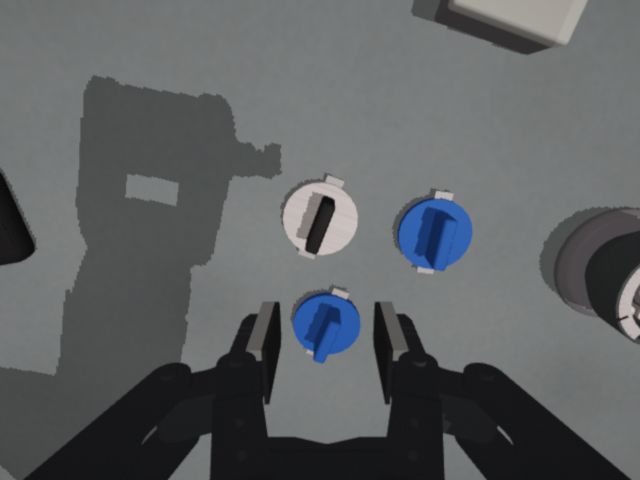

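The lid's disc is centred near (320,218), with lugs at (334,181) and (307,253) and the black fin between them. The blue look-alikes are at (436,232) and (326,323).

Run:
```python
from h import *
from scipy.optimize import least_squares
c=np.load("c2.npy",allow_pickle=True).item();im=cv2.imread("pics/w2.png")
m=((im.min(2)>130)&(im.max(2).astype(int)-im.min(2)<40)).astype(np.uint8);m[:,380:]=0;m[:150]=0;m[275:]=0;m[:,:260]=0
cs=max(cv2.findContours(m,cv2.RETR_EXTERNAL,cv2.CHAIN_APPROX_NONE)[0],key=cv2.contourArea)[:,0]
P=np.array([ray(c,p,.014)[:2] for p in cs]);
f=least_squares(lambda x:np.hypot(*(P-x[:2]).T)-x[2],[.5273,.1022,.04],loss="soft_l1",f_scale=.0005)
ctr=f.x[:2];print("lid",f.x,len(cs))
ys,xs=np.nonzero(m);Q=np.array([ray(c,(x,y),.010)[:2] for x,y in zip(xs,ys)])-ctr
r=np.hypot(*Q.T);L=Q[(r>.0425)&(r<.055)]
u=np.linalg.svd(L,full_matrices=False)[2][0];a=L[L@u>0].mean(0);b=L[L@u<0].mean(0);print("lugs",a,b,len(L))
yaw=np.degrees(np.arctan2(*(a-b)[::-1]));print("lid yaw",yaw)
# fin top, black, z=.05
k=((im.max(2)<45)).astype(np.uint8);k[:,345:]=0;k[:,:300]=0;k[:190]=0;k[260:]=0
fc=max(cv2.findContours(k,cv2.RETR_EXTERNAL,cv2.CHAIN_APPROX_NONE)[0],key=cv2.contourArea)
print("fin rect px",cv2.minAreaRect(fc),ray(c,cv2.minAreaRect(fc)[0],.04))
go([*ctr,.030],yaw+90)
```

```text
lid [0.5252 0.1007 0.0393] 387
lugs [-0.0442  0.0056] [ 0.0442 -0.005 ] 165
lid yaw 173.17271236136
fin rect px ((319.46551513671875, 224.58619689941406), (14.298539161682129, 56.82277297973633), 21.801406860351562) [0.5273 0.1018 0.04  ]
turn option [-0.0157 20.9471  0.017 ]
turn option [   0.0238 -159.0529    0.0221]
ee [0.5475 0.1    0.2515] jaw yaw -75.8802296806671 down [ 0.0003 -0.0003 -1.    ] shift [ -6.2294 221.5193 -21.5498]
```

Emit:
drive_tool --rows '[-3,40,-11,0,10,0,40,-6,80,-21.5,0,20,0,40,-6.2,130,-21.5,0,20.9,0,40,-6.2,180,-21.5,0,20.9,0,40,-6.2,200,-21.5,0,20.9,0,40]'

```text
time: 3.08
ee_pos: [0.5241, 0.1004, 0.049]
tool_rot: [-0.47, 0.529, -0.528, 0.468]
contact_force: [-0.0, -0.2, 0.5]
width: 0.471
```

Run:
```python
from h import *
go([.5252,.1007,.019],83.2)
```

```text
turn option [ -0.0742 179.9784   0.2677]
turn option [ 0.1705 -0.0214  0.0472]
ee [0.5241 0.1004 0.049 ] jaw yaw -96.82134644138232 down [-0.0031 -0.0005 -1.    ] shift [-0.4359 29.9777  1.1285]
```

Emit:
drive_tool --rows '[0,20,0,0,0,0,40,0,32,0,0,0,0,40,0,32,0,0,0,0,10,0,32,0,0,0,0,5,0,32,0,0,0,0,5]'

```text
time: 3.7
ee_pos: [0.5254, 0.1021, 0.0199]
tool_rot: [0.47, -0.528, 0.529, -0.47]
contact_force: [-0.0, 0.6, -1.1]
width: 0.154
```

Emit:
drive_tool --rows '[0,0,0,0,0,0,5,0,0,0,0,0,0,5,0,0,0,0,0,0,5]'

```text
time: 4.08
ee_pos: [0.5254, 0.1022, 0.0198]
tool_rot: [0.47, -0.528, 0.529, -0.47]
contact_force: [-1.5, -1.9, 5.9]
width: 0.157
```

Run:
```python
from h import *
s=manip.get_state();print(s["time"],s["width"],s["width"]*85.4,s["contact_force"])
go([.5252,.1007,.019],83.2)
```

```text
4.075 0.15708736864849568 13.415261282581532 [-1.4836 -1.8634  5.872 ]
turn option [  -0.0087 -179.8978    0.0699]
turn option [-0.0445  0.1022 -0.0056]
ee [0.5254 0.1022 0.0198] jaw yaw -96.69778560225909 down [ 0.0008  0.     -1.    ] shift [ 1.4715  0.8384 -0.0094]
```

Emit:
drive_tool --rows '[0,-30,0,0,0,0,5,0,-80,0,0,0,0,5,0,-130,0,0,0,0,5,0,-150,0,0,0,0,5,0,-150,0,0,0,0,5]'

```text
time: 4.7
ee_pos: [0.5256, 0.1023, 0.1704]
tool_rot: [0.469, -0.528, 0.529, -0.471]
contact_force: [0.2, 0.9, -2.5]
width: 0.152
```

Emit:
drive_tool --rows '[50,0,10,0,0,0,5,105,0,21,0,0,0,5,160,0,32,0,0,0,5,215,0,43,0,-3,0,5,270,0,54,0,-6,0,5]'

```text
time: 5.32
ee_pos: [0.5465, -0.1739, 0.1675]
tool_rot: [-0.498, 0.503, -0.502, 0.497]
contact_force: [-0.2, 0.3, -0.9]
width: 0.151
```

Run:
```python
from h import *
s=manip.get_state();print(s["time"],s["width"]*85.4,s["contact_force"])
cv2.imwrite("pics/w3.png",manip.get_image("wrist")[:,:,::-1])
go([.5529,-.2337,.17],89.25)
```

```text
5.325 12.936744544408494 [-0.1758  0.2943 -0.8874]
turn option [   0.1336 -179.8542   -0.0945]
turn option [0.0602 0.1457 0.0851]
ee [ 0.5468 -0.1796  0.1676] jaw yaw -90.6042070646689 down [-0.0011 -0.0015 -1.    ] shift [53.9922 -2.3322  6.6309]
```

View pics/w3.png

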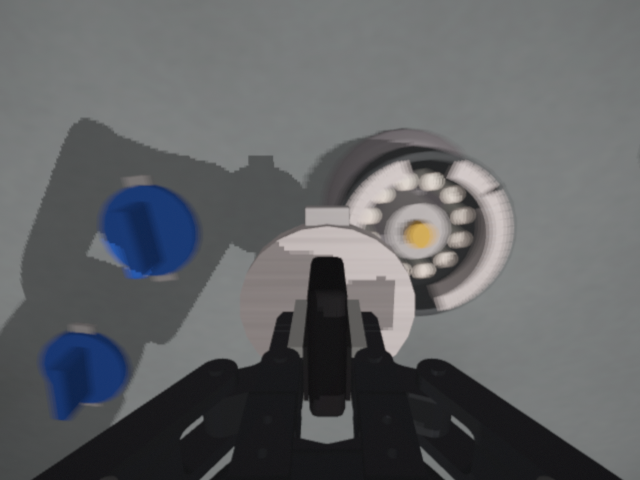

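The lid is held level, its fin squarely between the pads and its front lug at (328,215). The rotor is ahead to the right, at about (420,235).

Emit:
drive_tool --rows '[30,0,4,0,0,0,5,55,0,7,0,0,0,5,55,0,7,0,0,0,5,55,0,7,0,0,0,5]'

```text
time: 5.88
ee_pos: [0.5533, -0.2267, 0.1687]
tool_rot: [-0.497, 0.503, -0.503, 0.497]
contact_force: [0.1, -1.0, -1.0]
width: 0.152
```

Run:
```python
from h import *
from scipy.optimize import least_squares
s=manip.get_state();T=R.from_quat(s["tool_rot"]);c=manip.camera_model("wrist");im=manip.get_image("wrist");im=np.ascontiguousarray(im[:,:,::-1]);cv2.imwrite("pics/w4.png",im);np.save("c4.npy",c,allow_pickle=True)
print(s["time"],s["width"]*85.4,s["contact_force"])
zt=s["ee_pos"][2]-.0058
g=cv2.cvtColor(im,cv2.COLOR_BGR2GRAY).astype(np.float32)
# radial edge search on held lid rim, front arc; angles in tool frame (x,z)
cx=np.zeros(2)
for it in range(4):
    E=[]
    for a in np.radians(np.r_[20:68:2,112:160:2]):
        rr=np.arange(.034,.045,.0003);p=[]
        for r in rr:
            q=np.array([cx[0]+r*np.cos(a),0.0058,cx[1]-r*np.sin(a)])
            p.append(pix(c,s["ee_pos"]+T.apply(q)))
        p=np.array(p,np.float32);v=cv2.remap(g,p[:,:1],p[:,1:],cv2.INTER_LINEAR)[:,0]
        d=np.diff(cv2.GaussianBlur(v[:,None],(1,5),0)[:,0]);k=d.argmin()
        if d[k]<-4:E.append([cx[0]+rr[k]*np.cos(a),cx[1]-rr[k]*np.sin(a)])
    E=np.array(E);f=least_squares(lambda x:np.hypot(*(E-x[:2]).T)-.0395,cx,loss="soft_l1",f_scale=.0005);cx=f.x
print("lid centre in tool x,z",cx,len(E),np.abs(f.fun).mean())
go([.5529,-.2337,.17],89.25)
```

```text
5.875 13.01006921744949 [ 0.0697 -0.958  -1.0388]
lid centre in tool x,z [-0.0055 -0.0142] 8 0.000877706509102248
turn option [  -0.0456 -179.9157   -0.0628]
turn option [ 0.04    0.0843 -0.029 ]
ee [ 0.5534 -0.2265  0.1689] jaw yaw -90.6656879901301 down [-0.0007  0.0005 -1.    ] shift [ 7.1631 -1.1049 -0.3787]
```

View pics/w4.png

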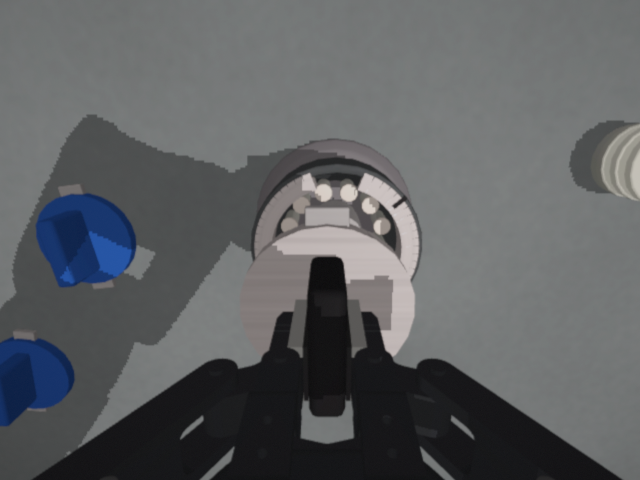

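The lid (front lug at (328,216)) is nearly over the rotor. It sits slightly left of it in the picture, which matches the 7 mm still to go. My rim search used the wrong side of the lid, so I'm redoing it on the side facing the camera.

```bash
cat > lidc.py <<'E'
from h import *
from scipy.optimize import least_squares
s=manip.get_state();T=R.from_quat(s["tool_rot"]);c=np.load("c4.npy",allow_pickle=True).item();im=cv2.imread("pics/w4.png")
co=T.inv().apply(c["origin"]-s["ee_pos"]);Rc=T.inv()*R.from_quat(c["attitude"])
ct=dict(K=c["K"],origin=co,attitude=Rc.as_quat())
def onplane(uv,y):
    d=Rc.apply(np.linalg.inv(c["K"])@[*uv,1.]);return (co+d*(y-co[1])/d[1])[[0,2]]
# lid rim pixels: leftmost/rightmost bright boundary per row
g=cv2.cvtColor(im,cv2.COLOR_BGR2GRAY).astype(np.float32)
E=[]
for a in np.radians(np.r_[0:65:3,115:181:3]):
    rr=np.arange(.035,.045,.0003);p=np.array([pix(ct,[r*np.cos(a),.0058,r*np.sin(a)]) for r in rr],np.float32)
    v=cv2.remap(g,p[:,:1],p[:,1:],cv2.INTER_LINEAR)[:,0];d=v[4:]-v[:-4];k=d.argmin()
    if d[k]<-40:E.append(onplane(p[k+2],.0058))
E=np.array(E);f=least_squares(lambda x:np.hypot(*(E-x[:2]).T)-x[2],[0,0,.0395],loss="soft_l1",f_scale=.0003)
print("lid centre tool x,z,r",f.x,len(E),np.median(abs(f.fun)))
w=im[205:226,295:365].min(2)>165
print("lug front-left/right px centre, x:",onplane((328,208),.0098))
E
python3 lidc.py
```

```text
lid centre tool x,z,r [ 0.0005 -0.0007  0.0402] 26 0.00028295860084565083
lug front-left/right px centre, x: [0.0017 0.0461]
```

Emit:
drive_tool --rows '[7,20,0,0,0,0,5,7,35,0,0,0,0,5,7,35,0,0,0,0,5,7,35,0,0,0,0,5]'

```text
time: 6.42
ee_pos: [0.5536, -0.2343, 0.1343]
tool_rot: [0.497, -0.503, 0.503, -0.497]
contact_force: [-0.7, -0.3, -1.1]
width: 0.153
```

Run:
```python
from h import *
s=manip.get_state();print(s["time"],s["contact_force"],s["ft_torque"])
cv2.imwrite("pics/w5.png",manip.get_image("wrist")[:,:,::-1]);cv2.imwrite("pics/s5.png",cv2.resize(manip.get_image("scene")[150:270,190:350,::-1],None,fx=4,fy=4,interpolation=2))
go([.5529,-.2337,.1054],89.25)
```

```text
6.425 [-0.7291 -0.2657 -1.1302] [-0.0359 -0.0383  0.0484]
turn option [   0.0336 -179.948     0.0694]
turn option [-0.0442  0.052   0.0214]
ee [ 0.5537 -0.2345  0.1348] jaw yaw -90.69802523346563 down [ 0.0008 -0.0004 -1.    ] shift [-0.754  29.3591 -0.8496]
```

View pics/w5.png

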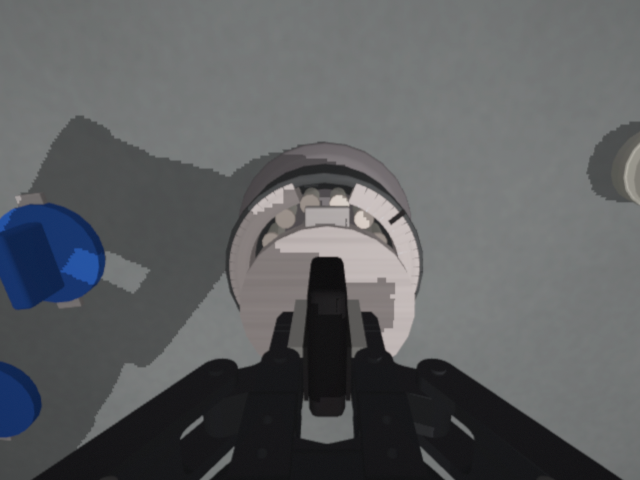

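The lid is centred over the mouth. The front lug at (328,215) faces the slot, whose edges are near x = 299 and 352. I'll lower it in steps.

Emit:
drive_tool --rows '[-0.8,12,-0.8,0,0,0,5,-0.8,24,-0.8,0,0,0,5,-0.8,30,-0.8,0,0,0,5,-0.8,35,-0.8,0,0,0,5,-0.8,35,-0.8,0,0,0,5]'

```text
time: 7.15
ee_pos: [0.5525, -0.2335, 0.0989]
tool_rot: [-0.497, 0.503, -0.503, 0.497]
contact_force: [0.9, 1.1, -1.9]
width: 0.16
```

Run:
```python
from h import *
s=manip.get_state();print(s["time"],s["contact_force"],s["ft_torque"])
go([.5529,-.2337,.0868],89.25)
```

```text
7.15 [ 0.9011  1.0754 -1.9451] [-0.0163  0.0526  0.0064]
turn option [  -0.0216 -179.9535   -0.044 ]
turn option [ 0.028   0.0465 -0.0137]
ee [ 0.5525 -0.2335  0.0989] jaw yaw -90.70354985225248 down [-0.0005  0.0002 -1.    ] shift [ 0.1787 12.132   0.3725]
```

Emit:
drive_tool --rows '[0,3,0,0,0,0,5,0,6,0,0,0,0,5,0,9,0,0,0,0,5,0,12,0,0,0,0,5,0,12,0,0,0,0,5]'

```text
time: 7.78
ee_pos: [0.5529, -0.2337, 0.0874]
tool_rot: [0.497, -0.503, 0.503, -0.497]
contact_force: [0.3, 0.6, 3.5]
width: 0.154
```

Run:
```python
from h import *
s=manip.get_state();print(s["time"],s["contact_force"],s["ft_torque"],s["width"]*85.4)
go([.5529,-.2337,.0868],89.25)
```

```text
7.775 [0.3013 0.5613 3.4653] [-0.0244 -0.0304  0.0043] 13.190935553276477
turn option [   0.0216 -179.9565    0.0507]
turn option [-0.0323  0.0435  0.0138]
ee [ 0.5529 -0.2337  0.0874] jaw yaw -90.70651251817598 down [ 0.0006 -0.0002 -1.    ] shift [0.0022 0.5903 0.0215]
```

Emit:
drive_tool --rows '[0,0.3,0,0,8,0,5,0,0.3,0,0,18,0,5,0,0.3,0,0,28,0,5,0,0.3,0,0,38,0,5,0,0.3,0,0,44,0,5]'

```text
time: 8.4
ee_pos: [0.5528, -0.2337, 0.0873]
tool_rot: [0.271, -0.653, 0.653, -0.271]
contact_force: [-0.2, -1.0, 4.6]
width: 0.153
```

Run:
```python
from h import *
s=manip.get_state();print(s["time"],s["contact_force"],s["ft_torque"],s["width"]*85.4)
go([.5529,-.2337,.0868],129.1+90)
```

```text
8.4 [-0.1916 -0.9738  4.6319] [0.0613 0.0754 0.0204] 13.057759400053609
turn option [-0.0254  5.9479 -0.0088]
turn option [  -0.0134 -174.0521    0.0386]
ee [ 0.5528 -0.2337  0.0873] jaw yaw -134.95209241046788 down [ 0.0004 -0.0002 -1.    ] shift [-0.0358  0.4767  0.0986]
```

Turning freely. On to the stop.

Emit:
drive_tool --rows '[0,0,0,0,3,0,5,0,0,0,0,5,0,5,0,0,0,0,7,0,5,0,0,0,0,7,0,5]'

```text
time: 8.9
ee_pos: [0.5527, -0.2336, 0.0871]
tool_rot: [0.232, -0.668, 0.668, -0.232]
contact_force: [0.2, -1.0, 4.8]
width: 0.152
```

Run:
```python
from h import *
s=manip.get_state();print(s["time"],s["contact_force"],s["ft_torque"],s["joint_torque"])
go([.5529,-.2337,.0868],129.1+90)
```

```text
8.9 [ 0.1659 -1.0142  4.7879] [ 0.0139 -0.1084 -0.0747] [ -0.0675 -57.575  -22.7067  -0.0519   0.0824   0.2762]
turn option [-0.0134 -0.8126 -0.0093]
turn option [  0.0146 179.1874  -0.0209]
ee [ 0.5527 -0.2336  0.0871] jaw yaw -141.71255728610814 down [ 0.0003 -0.0001 -1.    ] shift [-0.0637  0.2641  0.1823]
```

Emit:
drive_tool --rows '[0,0,0,0,1,0,5,0,0,0,0,2,0,5,0,0,0,0,2.5,0,5,0,0,0,0,2.5,0,5]'

```text
time: 9.4
ee_pos: [0.5527, -0.2336, 0.087]
tool_rot: [0.217, -0.673, 0.673, -0.217]
contact_force: [1.4, 1.2, 4.0]
width: 0.15
```

Run:
```python
from h import *
s=manip.get_state();print(s["time"],s["contact_force"],s["ft_torque"],s["joint_torque"])
go([.5529,-.2337,.0868],129.1+90)
```

```text
9.4 [1.4332 1.1789 3.9927] [-0.0153 -0.145   0.0581] [ -0.4091 -57.4605 -22.4305  -0.0519   0.1988   0.187 ]
turn option [-0.0075 -3.2997 -0.0038]
turn option [  0.0058 176.7003  -0.0116]
ee [ 0.5527 -0.2336  0.087 ] jaw yaw -144.19968103214677 down [ 0.0001 -0.0001 -1.    ] shift [-0.0903  0.1957  0.2076]
```

Emit:
drive_tool --rows '[0,0,0,0,1,0,5,0,0,0,0,2,0,5,0,0,0,0,2,0,5]'

```text
time: 9.78
ee_pos: [0.5535, -0.2334, 0.0871]
tool_rot: [0.205, -0.676, 0.677, -0.206]
contact_force: [5.8, 2.6, 2.6]
width: 0.153
```

Run:
```python
from h import *
s=manip.get_state();print(s["time"],s["contact_force"],s["ft_torque"],s["joint_torque"])
im=manip.get_image("wrist");cv2.imwrite("pics/w6.png",im[:,:,::-1])
go([.5529,-.2337,.0868],129.1+90)
```

```text
9.775 [5.8243 2.5703 2.6458] [ 0.5291 -1.0848  0.4126] [ -3.1353 -58.0043 -20.9552  -0.8225   1.1394   0.5124]
turn option [-0.0716 -5.3218 -0.0798]
turn option [  0.1218 174.6782  -0.1092]
ee [ 0.5535 -0.2334  0.0871] jaw yaw -146.22171694870758 down [ 0.0019 -0.0002 -1.    ] shift [ 0.6567  0.3433 -0.0619]
```

View pics/w6.png

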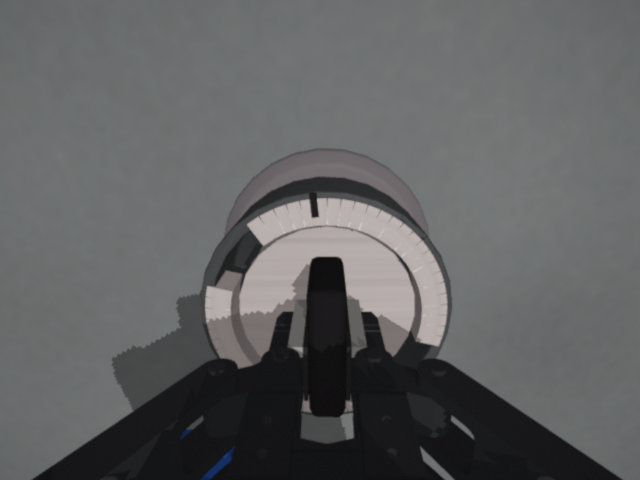

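At the stop: the turn is about 55° and the torque has risen. The black mark at (314,205) is slightly left of the fin's axis at x ≈ 327. I'll ease back 5° onto the mark, in the middle of the pocket, then rise with the spring before letting go.

Emit:
drive_tool --rows '[0,0,0,0,-3,0,5,0,0,0,0,-5,0,5,0,-2,0,0,-5,0,5,0,-4,0,0,-5,0,5,0,-4,0,0,-5,0,5]'

```text
time: 10.45
ee_pos: [0.5527, -0.2336, 0.0911]
tool_rot: [0.235, -0.667, 0.667, -0.235]
contact_force: [2.1, 0.2, 2.7]
width: 0.153
```

Run:
```python
from h import *
s=manip.get_state();print(s["time"],s["contact_force"],s["ft_torque"])
go([.5529,-.2337,.0918],129.1+90)
```

```text
10.45 [2.123  0.1538 2.6755] [ 0.0377 -0.4698  0.0363]
turn option [-0.0048 -0.3319 -0.0063]
turn option [  0.0099 179.6681  -0.0075]
ee [ 0.5527 -0.2336  0.0911] jaw yaw -141.23189671394292 down [ 0.0001  0.     -1.    ] shift [-0.1007 -0.7038  0.2595]
```

Emit:
drive_tool --rows '[0,0,0,0,0,0,20,0,0,0,0,0,0,35,0,0,0,0,0,0,35,0,0,0,0,0,0,35,0,0,0,0,0,0,35]'

```text
time: 11.08
ee_pos: [0.5526, -0.2336, 0.0909]
tool_rot: [-0.235, 0.667, -0.667, 0.235]
contact_force: [0.1, 0.9, -0.1]
width: 0.409
```

Emit:
drive_tool --rows '[0,-30,0,0,0,0,35,0,-80,0,0,0,0,35,0,-130,20,0,0,0,35,0,-150,50,0,0,0,35,0,-150,50,0,0,0,35]'

```text
time: 11.7
ee_pos: [0.585, -0.2739, 0.2425]
tool_rot: [0.234, -0.666, 0.668, -0.235]
contact_force: [-0.1, -0.6, 0.3]
width: 0.408
```

Run:
```python
from h import *
s=manip.get_state();print(s["time"],s["contact_force"],s["width"]*85.4)
c=manip.camera_model("wrist");im=manip.get_image("wrist")
np.save("c7.npy",c,allow_pickle=True)
cv2.imwrite("pics/w7.png",im[:,:,::-1]);print(pix(c,[.5529,-.2337,.085]),s["ee_pos"])
```

```text
11.7 [-0.0928 -0.5845  0.3188] 34.82728875003235
[326.006  278.4246] [ 0.585  -0.2739  0.2425]
```

View pics/w7.png

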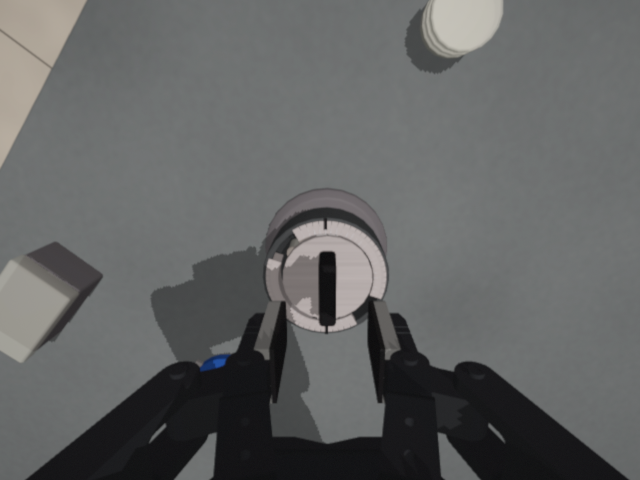

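The fin is in line with both black marks ((325,224) and (327,329)), the lid is concentric with the lip, and the gripper is clear. Before release the lid had risen to about 71 mm at that angle, which is only possible with its lugs in the pockets. Handing in.

```bash
python3 -c "
from plant import manip
print(manip.sign_off(),manip.get_state()['time'])"
```

```text
the job is handed in; nothing more can be done
the job is handed in; nothing more can be done
```

The rotor is closed and the job is handed in. I gripped the lid by its fin and lowered it with the lugs in the slots. I then pressed it about 8.5 mm onto the spring and twisted it clockwise to the stop. I eased it back 5° onto the black marks, let it rise with the spring, released it and retreated. Robot time was about 12 s.

**Checks that agreed**
- **Pressing down:** the spring force rose by about 5.4 N, close to the 5.8 N expected at that depth.
- **Height before release:** the lid's underside was at about 71 mm. At that angle this is only possible with the lugs up in the pockets.
- **Last wrist picture:** the fin lies along both black marks and the lid is concentric with the lip. The gripper is open and clear, and its force reading is about zero.

**Disagreements and limits**
- **Stop angle:** I met the stop at about 54–55° of turn by the gripper's yaw, at or slightly past the top of the stated 46–54° range.
- **Final height:** I did not measure the lid's height on its own after release; the 71 mm comes from the tool position just before letting go.
- **Rotor measurement:** my first fit to the lip was thrown off by the white tube caps and was replaced by a fit to the lip's outer edge, which agreed with the midpoint of the marks.

I did not touch the look-alikes or the other things on the bench.

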